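# Snap a fridge-magnet badge together in the sprung die

### The arm

A 6-joint arm with a two-finger parallel gripper is mounted at the origin on the work surface. World frame = base frame: x ahead of the robot, y to its left, z up, the work surface at z = 0. Lengths are in mm, angles in rad, forces in N, time in s.
With the tool pointing down it reaches from about 325 to 775 mm from the base axis. Payload 9.3 kg.
Tool frame: the origin (TCP) lies on the centre line of the jaws, within the pads' length; the fingertips stand 17 mm ahead of it and the grasp point (between the pads) lies 2 mm behind it; z points along the fingers, y is the line along which they close (so a half turn about z gives the same grasp; the last joint's range is limited). The gripper opens to 85 mm and grips with 20 to 120 N. Pads are 22 mm wide; open, the fingers measure 114 mm over their backs; the gripper's body (76 mm by 85 mm) begins 54 mm behind the grasp point. The pads swing forward as they close: fully open they stand 13 mm farther back than shut.
Start: joints at [1.173, 0.259, 0.021, 1.334, 0, 1.418], TCP at [133.301, 533.599, 248.279] pointing down, gripper open.
Joint ranges: [-3.04, 3.04], [-0.91, 1.82], [-1.04, 1.36], [-1.92, 1.95], [-1.52, 1.45], [-3.14, 3.14]. Speed limits (rad/s): [2.22, 2.22, 2.79, 3.14, 3.14, 3.14].

### API

Orientations are given as a rotation vector (axis times angle).
In Python, from bench import env gives the robot as it stands.
- The arm moves only by the tool apply_moves, never from a script. Its argument "series" is one flat list of numbers, 4 for each row, row after row: the shift along the tool's x, y, z in cm, then the turn about the tool's z in rad. A call has 1 to 20 rows; each row is the pose to reach, as a shift and turn from the pose commanded when the call began, along the tool's axes at that moment; what a row does not reach only later rows make up. A row lasts 1/10 s, in which the tool goes at most 50 mm and 8.59 degrees, less where a joint would pass 70% of its speed; a pose out of reach is approached as far as the arm can. A call with a gripper value outside its range is refused whole. "jaw" is the finger opening in cm, from 0 to 8.54, set as the call begins (left out, the last holds). The fingers move at their own pace and stop on an object; the grip force is fixed at half the most. Time passes only in rows, so rows that repeat a pose let the fingers close. It gives the time, the measured TCP pose, the force, the opening and the grip force at its end, in the units of the state.
- env.observe(): the state, without advancing time (a new reading comes with each control period).
- env.capture(name): name is "scene" or "top" or "wrist"; returns the picture (420x560x3 uint8, red, green, blue); there is no depth.
- env.camera_params(name): a dict with "intrinsics" (3x3 intrinsics, pixels), "camera_from_world" (4x4, takes a point from world to camera coordinates); the wrist camera has in their place "tool_from_camera" (4x4, takes a point from camera to tool coordinates, whose origin is the TCP and whose axes are the flange's). Camera axes: x right, y down, z forward; pixel columns grow to the right and rows downward; lengths in mm; the calibration is good to about 2 mm. A picture is of the moment at which its call begins: read the wrist's pose just before it. camera_params takes no time and is no camera call.
- env.sign_off(): hands the job in; it is judged then, once.
The state is a dict: "time_s": time; "qpos": joint angles; "qvel": joint speeds; "joint_torque": joint torques, N m; "ee_pos": TCP position; "ee_rot": TCP orientation; "force": force on the tool from outside, world axes, zero at the start; "wrist_torque": the same for the moment, N m; "grip_width": opening from 0.0 (shut) to 1.0 (fully open); "finger_force": force on a finger pad.
Only numpy, scipy, OpenCV 4.12 (cv2) and the standard library are available. Lean on these libraries where they do the work, as an engineer would, in place of code of your own. Each camera call takes 0.05 s, during which the arm holds its last target. There are 200 camera calls.

### The job

Make up the badge: set the larger of the two loose magnet backs flat into the white badge front lying in the sprung die and let go of it. Take the wood-handled hand press from its rest and press down on the back, central and square, until the sprung plate comes down level onto its hidden stop; lean on it firmly for a good second without forcing it. Then let the plate rise, leave the back lying in the front, and stand the hand press upright in its rest again, leaving everything else on the table where it is.

Things in the scene. Friction and masses are not known exactly. Their poses are not given: they have to be found in the camera images.
- back: the larger magnet back: black plastic disc with a small bare steel magnet in the middle of its top, 50 mm across, 14 mm thick, 30 g, lying flat and loose on the table. Origin: centre of its underside; z along its axis, up. It goes into the badge front the way up it lies. Either one of the two black discs may lie in either place.
- small_back: a smaller magnet back, the same but 38 mm across and 10 mm thick, which does not belong in this badge. Origin: centre of its underside.
- die: badge die, bolted down: grey cast base 124 mm across, 14 mm high, with three upright shoulder screws (38 mm from the axis, 120 degrees apart, heads up to 49 mm above the table) in coil springs, carrying the steel plate, 96 mm across, its top 44 mm above the table at rest. Under it a brass depth ring with a rubber washer is the stop. Origin: centre of the base's underside; z up, the die's axis.
- plate (a joint): how far the sprung plate is down, m: 0 at rest; it meets its stop at 0.004 to 0.016 (depends on how the depth ring is screwed, not measured: feel for it). About 4 N starts it, 0.35 N more per mm, so under 10 N until the stop; there the force climbs steeply, 5 to 20 N per mm. Pressed off-centre or askew it tilts (0.5 N m per rad, up to 0.1 rad). 17 to 22 N is firmly home; above 30 N the badge cracks.
- nest (a point): centre of the inner floor of the badge front, which is clipped face down in the middle of the sprung plate: a shallow white dish, inner diameter 54 mm, outer 58 mm, its rim 3 mm higher than this floor. 46 mm above the table at rest; moves and tilts with the plate; z along the plate's axis, up.
- press: the hand press, shaped like a coffee tamper, 91 mm tall, 300 g: flat round steel foot 48 mm across and 11 mm high, thin neck, turned wooden handle with a straight cylindrical grip 30 mm across from 44 to 80 mm above the flat face, domed top. Starts standing in its rest. Origin: centre of the flat underside; z along the handle, up.
- rest: the rest of the hand press, fixed: round dark wooden block 88 mm across and 18 mm high with a round recess 57 mm across and 10 mm deep in its top. Origin: centre of its underside, on the table; z up.
- rest_floor (a point): centre of the floor of the recess of the rest, 8 mm above the table: the underside of the hand press stands here.
- seal_stamp: a bystander: small light-wood rubber stamp with a knob, 34 mm across, 70 mm tall, standing. Origin: centre of its underside.
- badge: a bystander: finished round badge, 58 mm across, 14 mm thick, lying. Origin: centre of its underside.
- mug: a bystander: white mug, 80 mm across, 95 mm tall. Origin: centre of its underside.
- glue: a bystander: white bottle with green cap, 58 mm across, 170 mm tall. Origin: centre of its underside.
- ink: a bystander: glass ink jar with black cap, 48 mm across, 62 mm tall. Origin: centre of its underside.
- tape_measure: a bystander: yellow tape measure, 62 by 36 mm, 60 mm tall. Origin: centre of its underside.
- knife: a bystander: yellow utility knife, 150 by 24 mm, 16 mm thick, lying. Origin: centre of its underside; x along it.
Things that resemble listed ones, but are neither listed nor needed, are in the scene too. Leave any blue or red look-alike of the press alone.

How it is judged:
By the outcome, as a careful person would: the job done as asked, in the order asked, and still so for the second after the job is handed in, with the robot touching nothing.
It also fails if it takes over 67 s, if anything falls off the work surface, if the arm or the gripper's body presses on something with over 40 N, if the wrist force passes 120 N, or if a joint passes its speed limit or range.

## Working session

There is one attempt and no reset: what is moved stays moved. The work goes in short steps, Python scripts to look and compute and a tool call to move; the robot and the scene stay as the last step left them, time stands still between calls to the robot, and variables do not carry over. Pictures are saved under pics/ and viewed, at most 10 in all, crops included, and the job is handed in when it is done.

Besides the shell and the picture viewer there is one more tool, called after "Call:" in YAML: its name, and indented under it one key for each argument. apply_moves: Moves the arm, as the interface text tells. Its arguments: {"type":"object","properties":{"series":{"type":"array"},"jaw":{"type":"number"}},"required":["series"]}

```bash
mkdir -p pics
python3 - <<'E'
from bench import env
import cv2,numpy as np
print(env.observe())
for n in("scene","top"):
    im=env.capture(n); cv2.imwrite(f"pics/{n}0.png",im[:,:,::-1])
    p=env.camera_params(n); print(n,{k:np.round(v,3).tolist() for k,v in p.items()})
print(env.camera_params("wrist"))
E
```

```text
{'time_s': 0.0, 'qpos': array([ 1.17343491e+00,  2.59205135e-01,  2.07664700e-02,  1.33371131e+00,
       -1.40434070e-06,  1.41818706e+00]), 'qvel': array([ 0.00019683, -0.00237102, -0.00083207, -0.00102467, -0.00144517,
        0.00049037]), 'joint_torque': array([ 7.92030150e-04, -5.55647349e+01,  3.44520521e+01,  1.40111527e-02,
       -2.78186035e-04,  4.75991769e-06]), 'ee_pos': array([133.18232991, 533.36478919, 247.66098016]), 'ee_rot': array([-3.83452127e-01, -3.11773377e+00,  2.04677609e-03]), 'force': array([ 0.06046404, -1.16071408, -0.15909932]), 'wrist_torque': array([-0.00605341,  0.01069298, -0.04834517]), 'finger_force': 0.0, 'grip_width': 0.9992326234768442}
scene {'intrinsics': [[468.174, 0.0, 275.571], [0.0, 468.174, 214.831], [0.0, 0.0, 1.0]], 'camera_from_world': [[0.902, 0.431, 0.007, -497.52], [0.375, -0.777, -0.505, -186.312], [-0.213, 0.458, -0.863, 1227.246], [0.0, 0.0, 0.0, 1.0]]}
top {'intrinsics': [[504.884, 0.0, 271.778], [0.0, 504.884, 205.417], [0.0, 0.0, 1.0]], 'camera_from_world': [[-0.01, -1.0, -0.026, 24.734], [-0.996, 0.012, -0.09, 542.304], [0.09, 0.025, -0.996, 1144.804], [0.0, 0.0, 0.0, 1.0]]}
{'intrinsics': array([[326.8752084 ,   0.        , 277.92983913],
       [  0.        , 326.8752084 , 208.15829217],
       [  0.        ,   0.        ,   1.        ]]), 'tool_from_camera': array([[-4.61058076e-04, -9.45890540e-01, -3.24485554e-01,
         8.40145979e+01],
       [ 9.99999516e-01, -1.54176421e-04, -9.71457223e-04,
        -2.97800014e-02],
       [ 8.68864175e-04, -3.24485845e-01,  9.45890153e-01,
        -1.26839886e+02],
       [ 0.00000000e+00,  0.00000000e+00,  0.00000000e+00,
         1.00000000e+00]])}
```

View pics/top0.png

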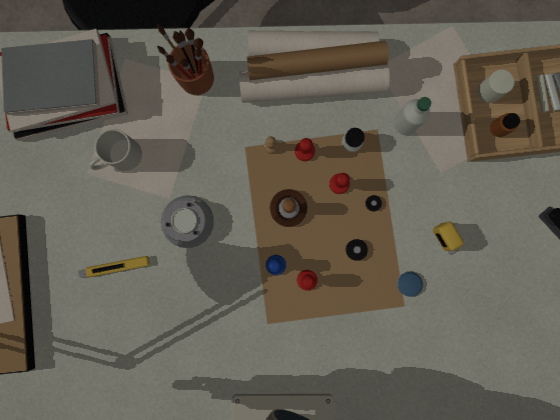

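View pics/scene0.png

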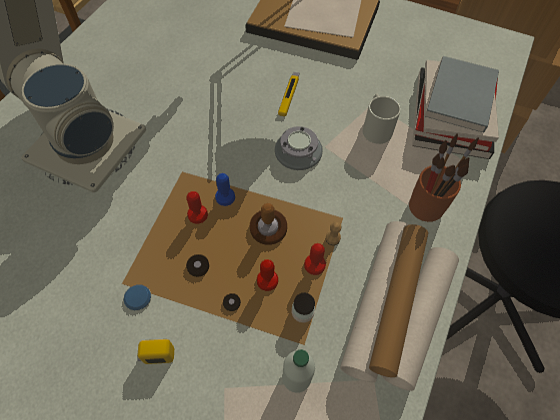

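Top view, candidates. Backs: larger black disc at (356,250), smaller one at (373,203); not to be confused with them are the ink cap (353,138) and the blue badge (410,284). Press: wood handle in the dark rest at (289,207); the look-alikes are red at (305,149), (340,183), (307,280) and blue at (276,265). The wood-knobbed stamp is at (270,143). The die is at (186,221). I choose the disc at (356,250) and the press at (289,207).

```bash
cat > h.py <<'E'
from bench import env
import cv2,numpy as np
from scipy.spatial.transform import Rotation as R
def cam(n):
    p=env.camera_params(n); K=p["intrinsics"]
    if n=="wrist":
        s=env.observe(); T=np.eye(4); T[:3,:3]=R.from_rotvec(s["ee_rot"]).as_matrix(); T[:3,3]=s["ee_pos"]
        W=T@p["tool_from_camera"]
    else: W=np.linalg.inv(p["camera_from_world"])
    return K,W
def ray(c,uv,z):
    K,W=c; d=W[:3,:3]@np.linalg.solve(K,[*uv,1]); o=W[:3,3]
    return o+d*(z-o[2])/d[2]
def proj(c,p):
    K,W=c; q=np.linalg.inv(W)@[*p,1]; u=K@q[:3]; return u[:2]/u[2]
def blobs(mask,amin=30):
    n,l,s,c=cv2.connectedComponentsWithStats(mask.astype(np.uint8))
    return [(np.round(c[i],1).tolist(),s[i].tolist()) for i in range(1,n) if s[i][4]>=amin]
def todelta(p):  # world target TCP -> tool shift cm
    s=env.observe(); return R.from_rotvec(s["ee_rot"]).inv().apply(np.array(p)-s["ee_pos"])/10
E
python3 - <<'E'
from h import *
im=cv2.imread("pics/top0.png"); c=cam("top")
g=im.max(2).astype(int)
for nm,(x0,y0,x1,y1),z in (("disc1",(338,235,372,265),14),("disc2",(360,192,385,214),10)):
    m=np.zeros(g.shape,bool); m[y0:y1,x0:x1]=g[y0:y1,x0:x1]<38
    b=max(blobs(m),key=lambda t:t[1][4]); print(nm,b)
    cn,_=cv2.findContours(m.astype(np.uint8),0,1); e=cv2.fitEllipse(max(cn,key=cv2.contourArea)); print(e,ray(c,e[0],z))
for nm,uv,z in (("die",(185,221),49),("press",(289,205),99),("rest",(289,208),18)): print(nm,ray(c,uv,z))
cv2.imwrite("pics/crop1.png",cv2.resize(im[120:300,150:430],None,fx=2.8,fy=2.8,interpolation=cv2.INTER_CUBIC))
E
```

```text
disc1 ([356.4, 249.3], [346, 239, 22, 21, 306])
((356.46820068359375, 249.2793426513672), (20.0723934173584, 20.617164611816406), 93.4424819946289) [ 439.3722438  -175.74658037   14.        ]
disc2 ([373.4, 202.8], [366, 195, 16, 16, 166])
((373.37884521484375, 202.8217315673828), (14.6637544631958, 15.10444450378418), 45.063446044921875) [ 547.02535566 -218.35284474   10.        ]
die [507.25108201 215.6079506   49.        ]
press [536.25915192 -20.55350767  99.        ]
rest [536.63015924 -21.22509433  18.        ]
```

View pics/crop1.png

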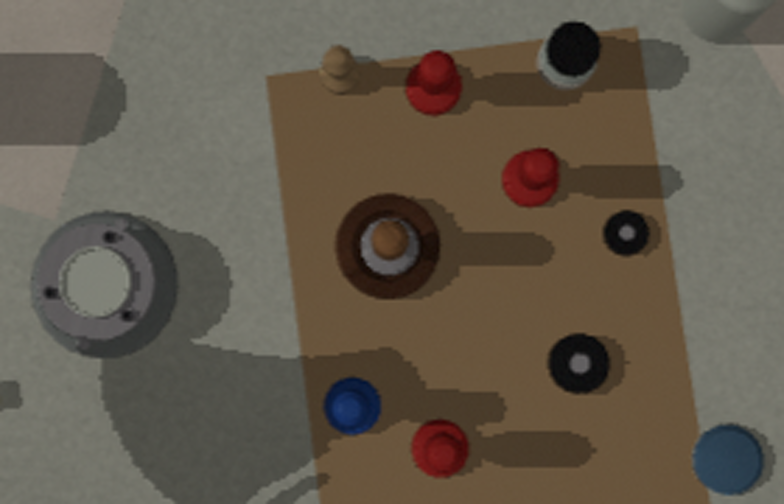

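The crop shows the larger black disc with a steel centre at (578,363) and the smaller at (627,232). The wood press in the dark rest is at (388,243), and the white front in the die at (97,283) with screws at (112,237), (52,293) and (127,314). The choices hold.

```bash
python3 -c "
from h import *
print(todelta([439.4,-175.7,150]))"
```

```text
[-46.89432792 -61.3633213    9.83382523]
```

Call:
apply_moves:
  series: [-46.9, -61.4, 9.8, 0, -46.9, -61.4, 9.8, 0, -46.9, -61.4, 9.8, 0, -46.9, -61.4, 9.8, 0, -46.9, -61.4, 9.8, 0, -46.9, -61.4, 9.8, 0, -46.9, -61.4, 9.8, 0, -46.9, -61.4, 9.8, 0, -46.9, -61.4, 9.8, 0, -46.9, -61.4, 9.8, 0, -46.9, -61.4, 9.8, 0, -46.9, -61.4, 9.8, 0, -46.9, -61.4, 9.8, 0, -46.9, -61.4, 9.8, 0, -46.9, -61.4, 9.8, 0, -46.9, -61.4, 9.8, 0, -46.9, -61.4, 9.8, 0, -46.9, -61.4, 9.8, 0]

```text
time_s: 1.9
ee_pos: [439.0, -175.9, 149.6]
ee_rot: [-0.385, -3.116, -0.001]
force: [-0.6, 0.3, 0.0]
grip_width: 1.0
finger_force: 0.0
```

```bash
cat >> h.py <<'E'
def grab(name):
    c=cam("wrist"); im=env.capture("wrist")[:,:,::-1].copy(); cv2.imwrite(f"pics/{name}.png",im); return c,im
E
python3 - <<'E'
from h import *
c,im=grab("w1"); s=env.observe(); print(s["ee_pos"],s["ee_rot"],s["time_s"],s["force"])
print(proj(c,[439.4,-175.7,14]))
m=im.max(2)<45
print([b for b in blobs(m,150)])
E
```

```text
[ 438.93872277 -175.20682806  149.94701718] [-3.83821047e-01 -3.11683574e+00 -1.15760904e-03] 1.95 [0.80816894 0.37913824 0.07825038]
[278.47810504 202.04361237]
[([278.7, 201.7], [250, 174, 58, 57, 2257]), ([69.4, 283.1], [43, 263, 53, 43, 1188]), ([277.2, 376.3], [0, 273, 560, 147, 36020]), ([263.4, 313.1], [245, 296, 38, 36, 922])]
```

View pics/w1.png

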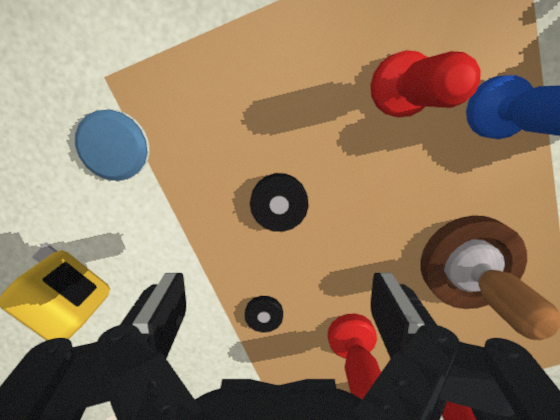

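The wrist view shows the larger disc at (279,202), within 1 px of the prediction; the smaller one is at (264,314). Descending on the larger.

Call:
apply_moves:
  series: [0, -0.05, 6, 0, 0, -0.05, 11, 0, 0, -0.05, 12.7, 0, 0, -0.05, 12.7, 0, 0, -0.05, 12.7, 0, 0, -0.05, 12.7, 0]

```text
time_s: 2.55
ee_pos: [440.4, -176.3, 25.2]
ee_rot: [0.382, 3.116, -0.002]
force: [0.2, -0.3, 0.5]
grip_width: 0.997
finger_force: 0.0
```

Call:
apply_moves:
  jaw: 4.6
  series: [0, 0, 0, 0, 0, 0, 0, 0, 0, 0, 0, 0, 0, 0, 0, 0, 0, 0, 0, 0, 0, 0, 0, 0, 0, 0, 0, 0, 0, 0, 0, 0]

```text
time_s: 3.35
ee_pos: [439.8, -176.5, 24.7]
ee_rot: [0.383, 3.116, -0.001]
force: [-3.2, 2.8, 15.0]
grip_width: 0.549
finger_force: 46.0
```

Call:
apply_moves:
  series: [0, 0, -2, 0, 0, 0, -5, 0, 0, 0, -9, 0, 0, 0, -9, 0, 0, 0, -9, 0]

```text
time_s: 3.85
ee_pos: [439.7, -176.5, 114.0]
ee_rot: [0.383, 3.116, -0.002]
force: [0.2, -0.3, -0.7]
grip_width: 0.545
finger_force: 45.1
```

Run:
```python
from h import *
c,im=grab("w2"); s=env.observe(); print(s["ee_pos"],s["ee_rot"],s["time_s"],s["force"],s["grip_width"],s["finger_force"])
print(todelta([507.2,215.6,150]))
cv2.imwrite("pics/w2c.png",cv2.resize(im[220:420,130:430],None,fx=2.5,fy=2.5))
```

```text
[ 439.16721617 -176.16916867  113.05182611] [ 3.83715853e-01  3.11795764e+00 -1.51534497e-04] 3.9 [ 0.66475943  1.37068158 -0.01000122] 0.547651892007125 45.126913189888
[ 2.89812833 39.65715035 -3.69842749]
```

View pics/w2c.png

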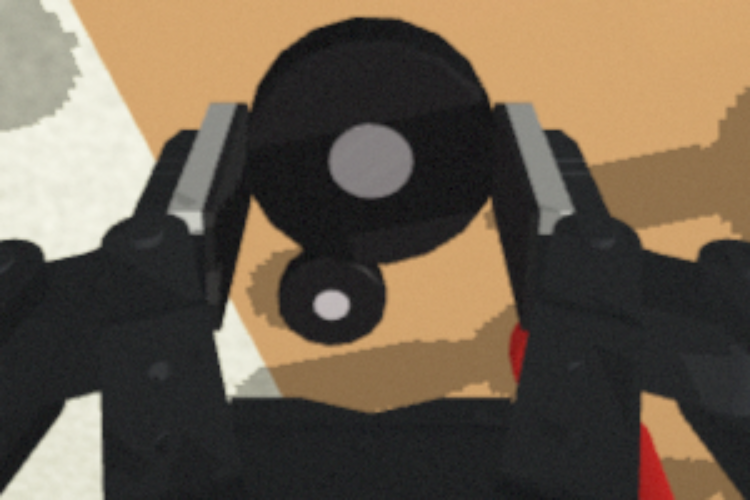

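The crop shows the disc held level between the pads, with its magnet at crop (371,161), which is full-image (278,284). Next I go high over the die, keep clear of the press handles, and measure there.

Call:
apply_moves:
  series: [0, 0, -5, 0, 1, 10, -9, 0, 2.9, 39.7, -9, 0, 2.9, 39.7, -9, 0, 2.9, 39.7, -9, 0, 2.9, 39.7, -9, 0, 2.9, 39.7, -9, 0, 2.9, 39.7, -9, 0, 2.9, 39.7, -9, 0, 2.9, 39.7, -9, 0, 2.9, 39.7, -9, 0, 2.9, 39.7, -9, 0, 2.9, 39.7, -9, 0, 2.9, 39.7, -9, 0]

```text
time_s: 5.3
ee_pos: [507.5, 214.7, 203.2]
ee_rot: [-0.386, -3.118, 0.0]
force: [0.6, -1.2, -0.9]
grip_width: 0.551
finger_force: 45.2
```

Run:
```python
from h import *
c,im=grab("w3"); s=env.observe(); print(s["ee_pos"],s["ee_rot"],s["time_s"],s["grip_width"])
print("expected dish",proj(c,[507.2,215.6,49]))
p=env.camera_params("wrist")
def tool(uv,zt):
    T=p["tool_from_camera"]; d=T[:3,:3]@np.linalg.solve(p["intrinsics"],[*uv,1]); o=T[:3,3]; return o+d*(zt-o[2])/d[2]
print("magnet tool",tool((278.4,284.4),10.7))
hsv=cv2.cvtColor(im,cv2.COLOR_BGR2HSV)
m=(im.min(2)>150)
print(blobs(m,300))
cv2.imwrite("pics/w3m.png",m*255)
```

```text
[507.54312763 214.83861133 203.33575559] [ 3.86351673e-01  3.11771637e+00 -6.04857783e-05] 5.35 0.5459212231388969
expected dish [279.17117657 194.54507197]
magnet tool [-2.14311674  0.03910709 10.7       ]
[([55.2, 17.7], [22, 0, 72, 54, 1974]), ([88.4, 40.2], [59, 0, 70, 80, 893]), ([418.8, 128.0], [160, 0, 400, 377, 67789]), ([284.4, 194.1], [253, 146, 67, 82, 3212]), ([173.0, 216.2], [113, 155, 132, 142, 7418]), ([82.9, 264.2], [64, 255, 31, 22, 337]), ([510.5, 280.7], [485, 267, 47, 34, 968]), ([275.0, 350.9], [216, 301, 125, 84, 6602]), ([156.6, 404.5], [130, 378, 40, 42, 793])][ WARN:0@0.935] global loadsave.cpp:1063 imwrite_ Unsupported depth image for selected encoder is fallbacked to CV_8U.
```

View pics/w3.png

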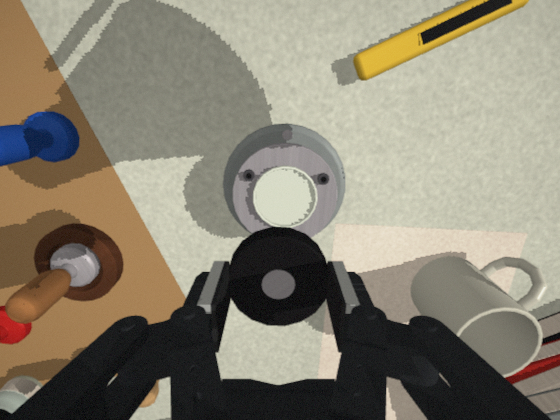

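The view shows the die at (284,195) with the white front in it, screws at (249,175) and (323,179), and the held disc at (278,276) just below. I fit the front's circle and relate both wrist views so that camera errors cancel.

Run:
```python
from h import *
p=env.camera_params("wrist"); Rt=R.from_rotvec([-3.83452127e-01,-3.11773377,0])
def cc(tcp):
    T=np.eye(4); T[:3,:3]=Rt.as_matrix(); T[:3,3]=tcp; return p["intrinsics"],T@p["tool_from_camera"]
t1=np.array([133.301,533.599,248.279])+Rt.apply([-469,-614,98])
tg=t1+Rt.apply([0,-.5,127]); t3=tg+Rt.apply([29,397,-180]); print(t1,tg,t3)
a=cv2.imread("pics/w1.png"); b=cv2.imread("pics/w3.png")
def ell(m,lab):
    cn,_=cv2.findContours(m.astype(np.uint8),0,1); k=max(cn,key=cv2.contourArea); h=cv2.convexHull(k); e=cv2.fitEllipse(h); print(lab,np.round(np.hstack([e[0],e[1],e[2]]),1),cv2.boundingRect(k)); return e[0]
m=np.zeros(a.shape[:2],bool); m[190:220,262:296]=a[190:220,262:296].min(2)>100
d1=ell(m,"magnet w1"); D=ray(cc(t1),d1,14); print("disc",D)
for th in (150,165,180,195):
    m=np.zeros(b.shape[:2],np.uint8); m[160:232,245:325]=b[160:232,245:325].min(2)>th
    m=cv2.morphologyEx(m,cv2.MORPH_OPEN,np.ones((7,7)))
    d=ell(m,f"dish{th}"); print(ray(cc(t3),d,49),ray(cc(t3),d,46))
print("disc-tcp in tool",Rt.inv().apply(D-tg))
cv2.imwrite("pics/w3c.png",cv2.resize(b[140:240,235:335],None,fx=5,fy=5,interpolation=cv2.INTER_NEAREST))
```

```text
[ 439.50592736 -175.74396389  150.135727  ] [ 439.3385248  -176.22337494   23.13575794] [507.46774469 215.96409657 203.12852609]
magnet w1 [278.7 204.7  17.8  19.1  90.6] (269, 196, 20, 18)
disc [ 442.51265144 -176.16132881   14.        ]
dish150 [281.8 196.5  57.7  61.6  11.1] (253, 166, 58, 61)
[509.41985578 218.76453126  49.        ] [510.31049963 218.57744643  46.        ]
dish165 [281.7 196.9  57.7  58.1  12.2] (254, 168, 57, 58)
[509.74861424 218.52665656  49.        ] [510.64276799 218.33703214  46.        ]
dish180 [281.2 196.7  56.3  57.  166.2] (254, 168, 56, 57)
[509.50280827 218.10992001  49.        ] [510.39433774 217.91584643  46.        ]
dish195 [286.7 192.3  40.4  54.2 144.8] (264, 171, 44, 47)
[506.67867025 223.92524694  49.        ] [507.54004869 223.79325889  46.        ]
disc-tcp in tool [-3.06782109  0.82974739  9.1346043 ]
```

View pics/w3c.png

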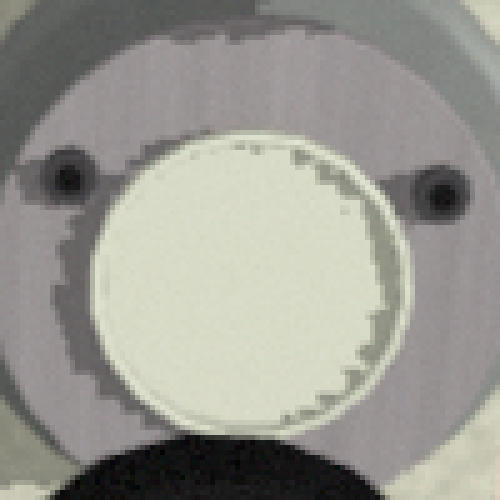

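The crop shows the front's rim spanning columns 90–413 and rows 131–438, so its centre is at full-image (285.2,196.9).

Run:
```python
from h import *
p=env.camera_params("wrist"); Rt=R.from_rotvec([-3.83452127e-01,-3.11773377,0])
t3=np.array([507.468,215.964,203.13]); T=np.eye(4); T[:3,:3]=Rt.as_matrix(); T[:3,3]=t3
C=(p["intrinsics"],T@p["tool_from_camera"])
N=ray(C,(285.2,196.8),49); print("dish",N)
print("screws",[np.degrees(np.arctan2(*(ray(C,q,49)-N)[1::-1])) for q in((235+13.8,140+35.5),(235+88,140+39))])
for tz in(100,74): print(Rt.inv().apply(np.r_[N[:2],tz]-Rt.apply([-2.9,0,0])-t3)/10)
```

```text
dish [510.46075746 221.61656051  49.        ]
screws [np.float64(-135.36331230829836), np.float64(102.23779022659134)]
[ 0.13285869  0.62139108 10.31291565]
[ 0.13191195  0.62150752 12.91291547]
```

Call:
apply_moves:
  series: [0.15, 0.6, 5, 0, 0.15, 0.6, 9, 0, 0.15, 0.6, 10.3, 0, 0.15, 0.6, 10.3, 0, 0.15, 0.6, 10.3, 0, 0.15, 0.6, 10.3, 0]

```text
time_s: 5.95
ee_pos: [508.3, 222.1, 101.8]
ee_rot: [0.384, 3.116, 0.001]
force: [-0.0, 0.1, -0.3]
grip_width: 0.547
finger_force: 45.3
```

Run:
```python
from h import *
s=env.observe(); print(s["ee_pos"],s["time_s"],s["force"])
a=cv2.imread("pics/scene0.png"); c=cam("scene")
print("dish proj scene",proj(c,[510.5,221.6,49]),proj(c,[507.25,215.6,49]),"top",proj(cam("top"),[510.5,221.6,49]))
c2,im=grab("w4"); b=env.capture("scene")[:,:,::-1].copy(); cv2.imwrite("pics/s4.png",b)
o=np.zeros((600,800,3),np.uint8)
o[:280,:400]=cv2.resize(a[115:171,260:340],None,fx=5,fy=5); o[:280,400:]=cv2.resize(b[90:174,240:360],(400,280))
o[290:590,:750]=cv2.resize(im[180:340,80:480],(750,300))
cv2.imwrite("pics/o4.png",o)
```

```text
[508.34023867 222.08374981 101.76614697] 5.95 [-0.03917783  0.13803082 -0.32472514]
dish proj scene [298.99931921 138.61416024] [296.84256909 139.85207332] top [182.38377187 219.60316489]
```

View pics/o4.png

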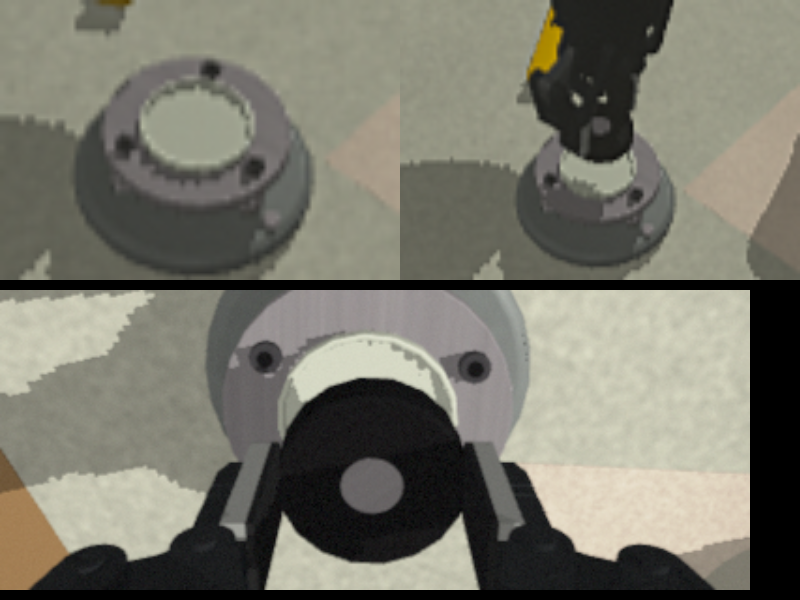

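Shown: the front's rim in the wrist panel spans columns 279–457, with its top at row 334, and the disc sits centred at (372,486). The disc is about 1 mm off in both axes, so I correct that and descend.

Call:
apply_moves:
  series: [-0.12, -0.1, 1, 0, -0.12, -0.1, 2, 0, -0.12, -0.1, 2.4, 0, -0.12, -0.1, 2.4, 0, -0.12, -0.1, 2.4, 0, -0.12, -0.1, 2.4, 0, -0.12, -0.1, 2.4, 0]

```text
time_s: 6.75
ee_pos: [508.6, 220.9, 76.5]
ee_rot: [0.383, 3.118, 0.0]
force: [0.1, 0.1, 0.5]
grip_width: 0.548
finger_force: 45.3
```

Run:
```python
from h import *
s=env.observe(); print(s["ee_pos"],s["time_s"],s["force"])
c,im=grab("w5")
o=cv2.resize(im[200:320,180:380],(800,480)); cv2.imwrite("pics/o5.png",o)
```

```text
[508.56179334 220.91905216  76.54551176] 6.75 [0.05679682 0.07633162 0.48562261]
```

View pics/o5.png

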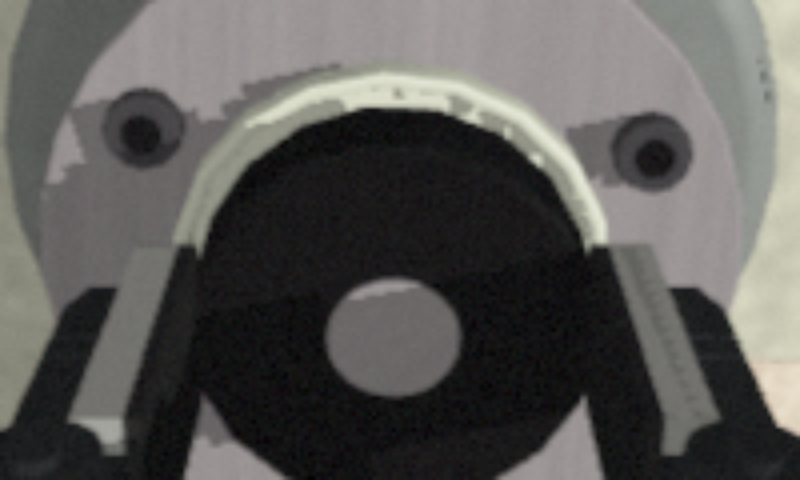

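The close view shows the disc concentric with the front: rim 175–605, disc 203–587 at row 245, under 1 mm off. Lowering gently.

Call:
apply_moves:
  series: [0, -0.05, 0.2, 0, 0, -0.05, 0.35, 0, 0, -0.05, 0.45, 0, 0, -0.05, 0.45, 0, 0, -0.05, 0.45, 0, 0, -0.05, 0.45, 0]

```text
time_s: 7.4
ee_pos: [508.3, 220.4, 71.8]
ee_rot: [0.384, 3.118, 0.0]
force: [0.2, 0.8, 0.2]
grip_width: 0.548
finger_force: 45.3
```

Call:
apply_moves:
  series: [0, 0, 0.05, 0, 0, 0, 0.1, 0, 0, 0, 0.1, 0, 0, 0, 0.1, 0]

```text
time_s: 7.8
ee_pos: [508.3, 220.4, 70.8]
ee_rot: [0.384, 3.118, -0.0]
force: [-0.0, 0.2, 1.4]
grip_width: 0.551
finger_force: 45.4
```

Call:
apply_moves:
  series: [0, 0, 0.05, 0, 0, 0, 0.05, 0, 0, 0, 0.05, 0]

```text
time_s: 8.1
ee_pos: [508.4, 220.4, 70.5]
ee_rot: [0.383, 3.118, 0.0]
force: [-1.3, -0.2, 4.0]
grip_width: 0.548
finger_force: 45.8
```

Call:
apply_moves:
  jaw: 6.6
  series: [0, 0, 0, 0, 0, 0, 0, 0, 0, 0, 0, 0, 0, 0, 0, 0, 0, 0, 0, 0]

```text
time_s: 8.6
ee_pos: [508.2, 220.4, 70.2]
ee_rot: [-0.384, -3.118, 0.0]
force: [-0.3, 0.3, -0.9]
grip_width: 0.769
finger_force: 0.0
```

Call:
apply_moves:
  jaw: 7.5
  series: [0, 0, -2, 0, 0, 0, -6, 0, 0, 0, -10, 0, 0, 0, -10, 0, 0, 0, -10, 0, 0, 0, -10, 0]

```text
time_s: 9.2
ee_pos: [507.7, 220.3, 169.3]
ee_rot: [-0.383, -3.117, 0.001]
force: [0.2, -0.8, 0.4]
grip_width: 0.879
finger_force: 0.0
```

Run:
```python
from h import *
s=env.observe(); print(s["ee_pos"],s["ee_rot"],s["time_s"],s["force"])
c,im=grab("w6")
print(proj(c,[511,221,49]),proj(c,[511,221,60]))
u,v=map(int,proj(c,[511,221,60]))
o=cv2.resize(im[v-60:v+60,u-80:u+80],(800,600)); cv2.imwrite("pics/o6.png",o); print(u,v)
```

```text
[507.73352055 220.25228003 169.25294963] [-3.83405007e-01 -3.11664740e+00  8.41520316e-04] 9.2 [ 0.23097637 -0.75935142  0.37942665]
[280.28339639 210.99787062] [280.35822305 215.73418596]
280 215
```

View pics/o6.png

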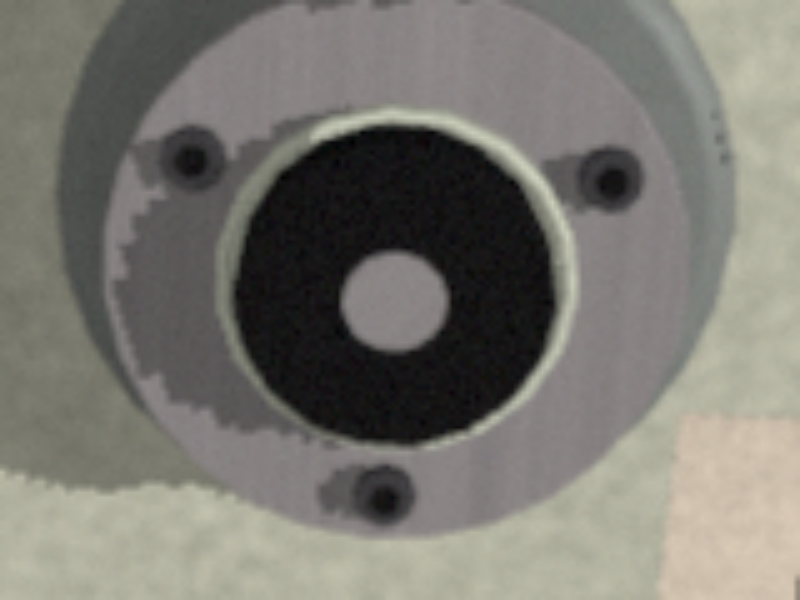

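The back lies flat and concentric in the front: disc 234–556, rim 217–578, magnet at (395,301), or full-image (279.0,215.2). Next is the press.

Call:
apply_moves:
  jaw: 8.5
  series: [-1, -3, -2, 0, -8.9, -22.5, -3, 0, -8.9, -22.5, -3, 0, -8.9, -22.5, -3, 0, -8.9, -22.5, -3, 0, -8.9, -22.5, -3, 0, -8.9, -22.5, -3, 0, -8.9, -22.5, -3, 0, -8.9, -22.5, -3, 0, -8.9, -22.5, -3, 0, -8.9, -22.5, -3, 0]

```text
time_s: 10.35
ee_pos: [540.0, -18.4, 200.3]
ee_rot: [0.381, 3.118, 0.0]
force: [0.6, 0.4, 0.3]
grip_width: 0.995
finger_force: 0.0
```

Run:
```python
from h import *
s=env.observe(); print(s["ee_pos"],s["ee_rot"],s["time_s"],s["force"])
c,im=grab("w7")
for q in([540,-19,18],[540,-19,19],[540,-19,99]): print(proj(c,q))
hsv=cv2.cvtColor(im,cv2.COLOR_BGR2HSV)
print("ring samples hsv")
u,v=map(int,proj(c,[540,-19,19]))
for dv in range(-60,100,5): print(v+dv,[tuple(int(t) for t in hsv[v+dv,u+du]) for du in(-40,-10,0,10,40)])
```

```text
[539.9834585  -18.35352565 200.29812235] [3.80916041e-01 3.11840769e+00 1.20552134e-04] 10.35 [0.55865306 0.35050263 0.29185819]
[277.62061076 187.01685792]
[277.61888024 187.2868465 ]
[277.43680794 215.69294324]
ring samples hsv
127 [(16, 118, 175), (17, 127, 171), (16, 120, 177), (16, 122, 176), (16, 120, 176)]
132 [(16, 119, 176), (16, 119, 175), (16, 122, 175), (17, 122, 173), (16, 120, 176)]
137 [(17, 122, 172), (17, 120, 176), (16, 120, 177), (16, 121, 177), (16, 120, 174)]
142 [(16, 120, 176), (15, 131, 84), (11, 161, 65), (12, 150, 61), (17, 122, 175)]
147 [(16, 128, 173), (10, 142, 77), (10, 155, 82), (11, 155, 79), (16, 122, 176)]
152 [(16, 119, 120), (8, 140, 80), (10, 150, 80), (11, 168, 82), (16, 119, 178)]
157 [(17, 123, 120), (10, 168, 70), (10, 145, 72), (12, 162, 82), (16, 122, 176)]
162 [(16, 121, 120), (10, 153, 75), (5, 34, 97), (7, 130, 57), (16, 123, 174)]
167 [(15, 126, 101), (170, 11, 145), (0, 9, 164), (0, 11, 167), (11, 153, 108)]
172 [(11, 158, 68), (4, 11, 166), (176, 10, 173), (0, 9, 171), (11, 149, 99)]
177 [(10, 150, 73), (9, 11, 156), (171, 10, 180), (
[... 1096 characters left out ...]
73), (16, 125, 173)]
247 [(16, 125, 174), (17, 124, 173), (16, 125, 173), (16, 123, 174), (16, 125, 174)]
252 [(16, 123, 174), (16, 122, 174), (16, 121, 175), (16, 122, 173), (16, 126, 172)]
257 [(16, 125, 172), (16, 120, 172), (16, 122, 173), (16, 122, 173), (17, 125, 172)]
262 [(16, 120, 176), (16, 125, 173), (16, 125, 171), (16, 123, 172), (16, 122, 173)]
267 [(16, 123, 174), (15, 122, 175), (16, 122, 171), (16, 122, 172), (16, 122, 175)]
272 [(16, 120, 174), (16, 123, 174), (16, 125, 172), (16, 119, 174), (16, 123, 172)]
277 [(16, 122, 174), (16, 123, 174), (16, 122, 173), (16, 126, 172), (16, 122, 175)]
282 [(16, 123, 170), (16, 123, 176), (16, 122, 173), (16, 123, 172), (16, 124, 171)]
```

```bash
cat >> h.py <<'E'
from scipy.optimize import least_squares
def circ(P,r=None):
    f=(lambda a:np.hypot(P[:,0]-a[0],P[:,1]-a[1])-a[2]) if r is None else (lambda a:np.hypot(P[:,0]-a[0],P[:,1]-a[1])-r)
    x0=[*P.mean(0)]+([30] if r is None else [])
    s=least_squares(f,x0,loss="soft_l1"); return np.round(s.x,1),round(float(np.sqrt(np.mean(s.fun**2))),2)
def hullpts(m,c,z,win):
    x0,y0,x1,y1=win; q=np.zeros(m.shape,np.uint8); q[y0:y1,x0:x1]=m[y0:y1,x0:x1]
    q=cv2.morphologyEx(q,cv2.MORPH_OPEN,np.ones((3,3))); cn,_=cv2.findContours(q,0,1)
    h=cv2.convexHull(max(cn,key=cv2.contourArea))[:,0].astype(float)
    return h,np.array([ray(c,p,z)[:2] for p in h])
E
python3 - <<'E'
from h import *
c=cam("wrist"); im=cv2.imread("pics/w7.png"); H,S,V=cv2.split(cv2.cvtColor(im,cv2.COLOR_BGR2HSV))
w=(215,130,340,240)
steel=(S<45)&(V>80); h,P=hullpts(steel,c,19,w); k=h[:,1]<184; print("steel",h[:,0].min(),h[:,0].max(),h[:,1].min(),h[:,1].max(),circ(P[k],24),circ(P[k]))
hl=(H>=12)&(H<=15)&(S>138)&(V>85); 
for v in(190,200,205,210,215,220,225): 
    x=np.where(hl[v,250:310])[0]+250; print(v,x.min(),x.max(),len(x))
rest=((H<=13)&(S>132)&(V<112))|steel; h,P=hullpts(rest,c,18,w); print("rest",h[:,0].min(),h[:,0].max(),h[:,1].min(),h[:,1].max(),circ(P[h[:,1]<195],44),circ(P[h[:,1]<195]))
# back in die, from w6 with its pose
p=env.camera_params("wrist"); T=np.eye(4); T[:3,:3]=R.from_rotvec([-3.83452127e-01,-3.11773377,0]).as_matrix(); T[:3,3]=[507.73,220.25,169.25]
C=(p["intrinsics"],T@p["tool_from_camera"]); im=cv2.imread("pics/w6.png")
h,P=hullpts(im.max(2)<60,C,60,(245,178,313,246)); print("disc",circ(P,25),circ(P))
print("magnet",ray(C,(279.0,215.2),60),"dish",ray(C,(279.5,210.7),49))
E
```

```text
steel 252.0 300.0 162.0 201.0 (array([538.9, -20. ]), 0.39) (array([537.8, -19.7,  23.2]), 0.2)
190 263 289 27
200 260 292 33
205 259 294 36
210 257 295 39
215 258 309 39
220 252 293 35
225 265 294 26
rest 235.0 321.0 141.0 226.0 (array([539.9, -18.8]), 0.87) (array([537.9, -18.4,  42.3]), 0.32)
disc (array([508.3, 220.2]), 0.55) (array([508.4, 220.3,  25.2]), 0.53)
magnet [510.44529497 220.13412622  60.        ] dish [510.73830512 220.49876013  49.        ]
```

Call:
apply_moves:
  series: [0.1, -0.2, 5, 0, 0.1, -0.2, 9, 0, 0.1, -0.2, 12.8, 0, 0.1, -0.2, 12.8, 0, 0.1, -0.2, 12.8, 0, 0.1, -0.2, 12.8, 0, 0.1, -0.2, 12.8, 0, 0.1, -0.2, 12.8, 0]

```text
time_s: 11.2
ee_pos: [539.4, -21.3, 73.7]
ee_rot: [0.383, 3.116, -0.0]
force: [0.4, -0.3, 0.4]
grip_width: 0.993
finger_force: 0.0
```

Call:
apply_moves:
  jaw: 2.2
  series: [0, 0, 0, 0, 0, 0, 0, 0, 0, 0, 0, 0, 0, 0, 0, 0, 0, 0, 0, 0, 0, 0, 0, 0, 0, 0, 0, 0, 0, 0, 0, 0, 0, 0, 0, 0]

```text
time_s: 12.1
ee_pos: [538.7, -21.1, 72.4]
ee_rot: [0.383, 3.118, 0.0]
force: [-0.5, 1.4, 5.6]
grip_width: 0.339
finger_force: 58.8
```

Run:
```python
from h import *
s=env.observe(); print(s["ee_pos"],s["force"],s["wrist_torque"],s["grip_width"],s["time_s"])
```

```text
[538.69734776 -21.10813249  72.39977036] [-0.52016624  1.429594    5.60768456] [0.38288684 0.12027072 0.00273963] 0.3388811870483551 12.1
```

Call:
apply_moves:
  series: [0, 0, -1.5, 0, 0, 0, -4, 0, 0, 0, -8, 0, 0, 0, -11, 0, 2.5, 7, -12, 0, 4.3, 11.4, -12, 0, 6, 16, -12, 0, 7.5, 20, -12, 0, 8.6, 22.7, -12, 0, 8.6, 22.7, -11, 0, 8.6, 22.7, -10, 0, 8.6, 22.7, -10, 0, 8.6, 22.7, -10, 0, 8.6, 22.7, -10, 0]

```text
time_s: 13.5
ee_pos: [510.7, 218.8, 172.5]
ee_rot: [0.386, 3.117, -0.0]
force: [-0.5, -0.8, -2.8]
grip_width: 0.338
finger_force: 60.3
```

Run:
```python
from h import *
s=env.observe(); print(s["ee_pos"],s["ee_rot"],s["force"],s["wrist_torque"],s["grip_width"],s["time_s"])
c,im=grab("w8")
Q=s["ee_pos"]; 
foot=[*Q[:2],Q[2]-53.4]; print("foot exp",proj(c,foot),"back",proj(c,[510.5,220.2,60]))
H,S,V=cv2.split(cv2.cvtColor(im,cv2.COLOR_BGR2HSV))
u,v=map(int,proj(c,foot))
for r in range(v-60,v+46,4): print(r,[(int(H[r,u+d]),int(S[r,u+d]),int(V[r,u+d])) for d in(-38,-25,-8,0,8,25,38)])
```

```text
[510.6775223  218.83700583 172.49478296] [ 3.86364113e-01  3.11749062e+00 -7.36288746e-05] [-0.47470204 -0.76298201 -2.81649632] [ 0.02599777 -0.00504738  0.06372839] 0.3380173336420435 13.5
foot exp [278.30208314 242.82114617] back [279.9359258  209.83720944]
182 [(135, 17, 30), (27, 20, 129), (105, 19, 27), (50, 100, 23), (96, 55, 23), (32, 23, 200), (170, 10, 79)]
186 [(90, 4, 62), (35, 22, 137), (120, 25, 31), (0, 0, 19), (0, 53, 24), (0, 11, 48), (165, 14, 72)]
190 [(0, 0, 97), (0, 9, 29), (150, 27, 28), (165, 24, 21), (0, 10, 25), (12, 47, 27), (15, 10, 101)]
194 [(175, 15, 105), (90, 31, 25), (90, 49, 21), (150, 47, 27), (162, 51, 25), (84, 53, 24), (6, 9, 146)]
198 [(173, 10, 102), (15, 38, 27), (75, 38, 27), (113, 38, 27), (90, 35, 22), (170, 61, 25), (5, 10, 150)]
202 [(0, 13, 102), (0, 0, 24), (30, 11, 24), (5, 11, 137), (8, 10, 101), (60, 9, 27), (174, 8, 150)]
206 [(10, 8, 101), (143, 46, 22), (174, 14, 94), (0, 10, 101), (165, 9, 112), (98, 38, 27), (13, 11, 162)]
210 [(0, 8, 99), (120, 11, 24), (0, 12, 132), (0, 7, 148), (5, 10, 153), (0, 12, 82), (5, 10, 153)]
214 [(1
[... 1353 characters left out ...]
6), (14, 129, 71), (34, 16, 112)]
266 [(35, 14, 111), (14, 156, 85), (15, 150, 97), (13, 143, 105), (13, 141, 114), (11, 157, 65), (35, 13, 115)]
270 [(23, 9, 108), (12, 152, 87), (13, 146, 98), (13, 153, 105), (14, 154, 109), (14, 164, 67), (24, 11, 112)]
274 [(35, 14, 109), (14, 136, 88), (14, 139, 101), (14, 155, 105), (14, 153, 110), (14, 142, 70), (39, 16, 112)]
278 [(15, 6, 83), (15, 150, 92), (15, 157, 99), (13, 161, 108), (14, 150, 114), (14, 156, 67), (24, 14, 94)]
282 [(150, 17, 46), (14, 149, 89), (13, 144, 108), (15, 156, 111), (13, 145, 114), (11, 136, 73), (30, 5, 50)]
286 [(90, 18, 14), (13, 153, 90), (14, 148, 105), (13, 152, 109), (13, 146, 115), (14, 148, 69), (75, 16, 31)]
```

Call:
apply_moves:
  series: [0, 0, 0, 0, 0, 0, 0, 0, 0, 0, 0, 0, 0, 0, 0, 0]

```text
time_s: 13.95
ee_pos: [510.2, 219.9, 172.4]
ee_rot: [0.384, 3.118, 0.0]
force: [-0.6, -0.3, -2.8]
grip_width: 0.336
finger_force: 60.3
```

```bash
cat > foot.py <<'E'
from h import *
import sys
s=env.observe(); print(s["ee_pos"],s["force"],s["wrist_torque"],s["time_s"])
c,im=grab(sys.argv[1]); H,S,V=cv2.split(cv2.cvtColor(im,cv2.COLOR_BGR2HSV)); V=V.astype(int)
Q=s["ee_pos"]; p=env.camera_params("wrist"); T=p["tool_from_camera"]; K=p["intrinsics"]
def tool(uv,zt):
    d=T[:3,:3]@np.linalg.solve(K,[*uv,1]); o=T[:3,3]; return (o+d*(zt-o[2])/d[2])[:2]
zt=64.4; P=[]
for u in range(262,298,2):
    col=V[150:250,u]; b=[i for i in range(3,95) if col[i-3:i].max()<48 and col[i:i+3].min()>65 or (col[i-3:i].max()<48 and col[i]>=48 and col[i+1:i+4].min()>65)]
    if b: P.append((u,149.5+b[-1]))
print(P); G=np.array([tool(q,zt) for q in P]); print("foot bottom centre in tool",circ(G,24))
# grip handle sides in rows just above the pads
hl=(S>125)&(V>55)&(H>=9)&(H<=17)
for r in(262,270,278): x=np.where(hl[r,200:360])[0]+200; print(r,x.min(),x.max())
# white rim: greenish white, outer edge
wh=(S>15)&(S<45)&(V>120)&(H>20)&(H<45)
h=np.where(wh[150:200,225:335]); print("rim mask rows",h[0].min()+150,"cols",h[1].min()+225,h[1].max()+225)
E=[]
for u in range(250,312,3):
    r=np.where(wh[150:205,u])[0]
    if len(r): E.append((u,149.5+r[0]))
F=np.array([tool(q,Q[2]-49) for q in E]); print(E); print("front centre in tool",circ(F,29))
Rt=R.from_rotvec(s["ee_rot"]); print("back (510.5,220.2) in tool",Rt.inv().apply([510.5-Q[0],220.2-Q[1],0]))
E
python3 foot.py w9
```

```text
[510.22132087 219.85978689 172.36898037] [-0.59971873 -0.33194456 -2.84398501] [0.00803814 0.0005857  0.05852207] 13.95
[(262, 205.5), (264, 204.5), (266, 204.5), (268, 203.5), (270, 203.5), (272, 201.5), (274, 200.5), (276, 199.5), (278, 199.5), (280, 199.5), (282, 200.5), (284, 201.5), (286, 202.5), (288, 202.5), (290, 203.5), (292, 203.5), (294, 204.5), (296, 205.5)]
foot bottom centre in tool (array([-1.1,  0.5]), 0.61)
262 253 303
270 251 307
278 248 308
rim mask rows 150 cols 244 334
[(250, np.float64(185.5)), (253, np.float64(181.5)), (256, np.float64(178.5)), (259, np.float64(176.5)), (262, np.float64(174.5)), (265, np.float64(173.5)), (268, np.float64(172.5)), (271, np.float64(172.5)), (274, np.float64(171.5)), (277, np.float64(171.5)), (280, np.float64(171.5)), (283, np.float64(171.5)), (286, np.float64(172.5)), (289, np.float64(172.5)), (292, np.float64(173.5)), (295, np.float64(174.5)), (298, np.float64(176.5)), (301, np.float64(178.5)), (304, np.float64(182.5)), (307, np.float64(184.5)), (310, np.float64(188.5))]
front centre in tool (array([-0.4,  0.2]), 0.27)
back (510.5,220.2) in tool [-1.87908422e-01  3.97614686e-01  4.66864012e-05]
```

```bash
sed -i 's/if b: P.append/if b and abs(u-279)>9: P.append/; s/range(262,298,2)/range(256,304,2)/' foot.py; sed -i 's/circ(G,24))/circ(G,24),circ(G))/' foot.py; python3 foot.py w10 | sed -n '1,4p;8,20p'
```

```text
[510.195331   219.91237859 172.32008456] [ 0.23839325  0.08756462 -3.12780323] [-0.01930392  0.01967072 -0.03799042] 14.0
[(256, 209.5), (258, 208.5), (260, 207.5), (262, 205.5), (264, 204.5), (266, 204.5), (268, 203.5), (290, 203.5), (292, 203.5), (294, 204.5), (296, 205.5), (298, 206.5), (300, 207.5), (302, 208.5)]
foot bottom centre in tool (array([-1.5,  0.8]), 0.17) (array([-1. ,  0.8, 23.5]), 0.17)
262 253 303
[(250, np.float64(184.5)), (253, np.float64(181.5)), (256, np.float64(178.5)), (259, np.float64(177.5)), (262, np.float64(175.5)), (265, np.float64(173.5)), (268, np.float64(172.5)), (271, np.float64(172.5)), (274, np.float64(171.5)), (277, np.float64(171.5)), (280, np.float64(171.5)), (283, np.float64(171.5)), (286, np.float64(172.5)), (289, np.float64(172.5)), (292, np.float64(173.5)), (295, np.float64(175.5)), (298, np.float64(177.5)), (301, np.float64(179.5)), (304, np.float64(181.5)), (307, np.float64(184.5)), (310, np.float64(188.5))]
front centre in tool (array([-0.5,  0.1]), 0.25)
back (510.5,220.2) in tool [-2.25897043e-01  3.52873638e-01  1.94196935e-05]
```

Call:
apply_moves:
  series: [0.1, -0.05, 1.5, 0, 0.1, -0.05, 3, 0, 0.1, -0.05, 3.8, 0, 0.1, -0.05, 4.2, 0, 0.1, -0.05, 4.2, 0, 0.1, -0.05, 4.2, 0, 0.1, -0.05, 4.2, 0]

```text
time_s: 14.75
ee_pos: [509.5, 219.7, 130.9]
ee_rot: [0.383, 3.117, 0.001]
force: [0.0, -0.1, -3.0]
grip_width: 0.336
finger_force: 60.4
```

Call:
apply_moves:
  series: [0, 0, 0.1, 0, 0, 0, 0.2, 0, 0, 0, 0.3, 0, 0, 0, 0.4, 0, 0, 0, 0.5, 0, 0, 0, 0.5, 0, 0, 0, 0.5, 0]

```text
time_s: 15.45
ee_pos: [509.1, 219.6, 125.2]
ee_rot: [-0.384, -3.118, 0.0]
force: [0.4, -0.1, -3.2]
grip_width: 0.334
finger_force: 60.4
```

Run:
```python
from h import *
s=env.observe(); print(s["ee_pos"],s["force"],s["wrist_torque"],s["ee_rot"])
```

```text
[509.11083878 219.63410291 125.22420159] [ 0.40228122 -0.09306292 -3.19446335] [-0.04731608  0.00324011  0.02906291] [-3.83572127e-01 -3.11798848e+00  6.41664707e-05]
```

Call:
apply_moves:
  series: [0, 0, 0.1, 0, 0, 0, 0.2, 0, 0, 0, 0.3, 0, 0, 0, 0.3, 0, 0, 0, 0.3, 0]

```text
time_s: 15.95
ee_pos: [509.2, 219.6, 122.5]
ee_rot: [0.384, 3.118, -0.0]
force: [0.4, -1.8, 1.6]
grip_width: 0.333
finger_force: 60.6
```

```bash
cat > st.py <<'E'
from h import *
for i in range(1):
    s=env.observe(); print(s["ee_pos"].round(2),s["force"].round(2),s["wrist_torque"].round(3),s["ee_rot"].round(4),s["grip_width"].round(3))
E
python3 st.py
```

```text
Traceback (most recent call last):
  File "st.py", line 3, in <module>
    s=env.observe(); print(s["ee_pos"].round(2),s["force"].round(2),s["wrist_torque"].round(3),s["ee_rot"].round(4),s["grip_width"].round(3))
                                                                                                                    ^^^^^^^^^^^^^^^^^^^^^
AttributeError: 'float' object has no attribute 'round'
```

Call:
apply_moves:
  series: [0, 0, 0.05, 0, 0, 0, 0.1, 0, 0, 0, 0.15, 0, 0, 0, 0.2, 0, 0, 0, 0.2, 0, 0, 0, 0.2, 0]

```text
time_s: 16.55
ee_pos: [509.2, 219.6, 120.3]
ee_rot: [0.384, 3.118, -0.0]
force: [-1.0, -2.4, 2.9]
grip_width: 0.335
finger_force: 60.7
```

```bash
sed -i 's/,s\["grip_width"\].round(3)//' st.py; python3 st.py
```

```text
[509.18 219.62 120.3 ] [-1.03 -2.37  2.87] [-0.636  0.014 -0.018] [ 3.837e-01  3.118e+00 -1.000e-04]
```

Call:
apply_moves:
  series: [0, 0, 0.05, 0, 0, 0, 0.1, 0, 0, 0, 0.15, 0, 0, 0, 0.2, 0, 0, 0, 0.2, 0, 0, 0, 0.2, 0]

```text
time_s: 17.15
ee_pos: [509.1, 219.6, 118.3]
ee_rot: [0.384, 3.118, -0.0]
force: [0.1, -3.0, 4.9]
grip_width: 0.329
finger_force: 60.7
```

```bash
python3 st.py
```

```text
[509.13 219.64 118.29] [ 0.05 -2.97  4.9 ] [-0.713  0.039  0.019] [ 3.8350e-01  3.1181e+00 -1.0000e-04]
```

Call:
apply_moves:
  series: [0, -0.04, 0, 0, 0, -0.04, 0, 0, 0, -0.04, 0, 0]

```text
time_s: 17.45
ee_pos: [509.1, 219.5, 118.4]
ee_rot: [0.383, 3.118, 0.001]
force: [0.4, -0.2, 4.2]
grip_width: 0.335
finger_force: 60.8
```

```bash
python3 st.py
```

```text
[509.13 219.47 118.36] [ 0.42 -0.23  4.18] [-0.167 -0.09   0.003] [3.8340e-01 3.1179e+00 8.0000e-04]
```

```bash
cat > avg.py <<'E'
from h import *
F=[]
for i in range(8):
    env.capture("scene"); s=env.observe(); F.append(np.r_[s["ee_pos"],s["force"],s["wrist_torque"]*1000,R.from_rotvec(s["ee_rot"]).as_matrix()[:2,2]*1000])
print(np.mean(F,0).round(2),np.std(F,0).round(2),s["time_s"])
E
python3 avg.py
```

```text
[ 5.0911e+02  2.1944e+02  1.1834e+02  4.3000e-01 -8.0000e-02  3.2100e+00
 -7.4920e+01 -1.6983e+02  1.1770e+01  2.2000e-01  3.8000e-01] [2.000e-02 2.000e-02 2.000e-02 4.400e-01 6.100e-01 3.800e-01 7.073e+01
 2.852e+01 3.034e+01 3.000e-02 4.000e-02] 17.85
```

```bash
sed -i 's/tool(q,Q\[2\]-49) for/tool(q,75.4 if Q[2]<124.4 else Q[2]-49) for/' foot.py; sed -i 's/range(256,304,2)/range(252,306,2)/;s/b and abs(u-279)>9/b/' foot.py; python3 foot.py w11
python3 - <<'E'
from h import *
im=cv2.imread("pics/w11.png").max(2)
for u in(258,268,278,288,298): print(u,im[170:250:2,u].tolist())
E
```

```text
[509.12353692 219.41502594 118.33888904] [ 0.6216133  -0.10943025  3.7482646 ] [ 0.02023352 -0.19898209  0.01832231] 17.85
[(252, 212.5), (254, 211.5), (256, 209.5), (258, 208.5), (260, 207.5), (262, 205.5), (264, 205.5), (266, 204.5), (268, 203.5), (270, 203.5), (272, 203.5), (274, 202.5), (276, 202.5), (278, 202.5), (280, 202.5), (282, 202.5), (284, 202.5), (286, 202.5), (288, 202.5), (290, 203.5), (292, 203.5), (294, 204.5), (296, 205.5), (298, 206.5), (300, 208.5), (302, 209.5), (304, 210.5)]
foot bottom centre in tool (array([-1.7,  0.7]), 0.21) (array([-1.9,  0.7, 24.1]), 0.21)
262 253 303
270 251 306
278 248 308
rim mask rows 150 cols 225 334
[(250, np.float64(199.5)), (253, np.float64(197.5)), (256, np.float64(195.5)), (259, np.float64(193.5)), (262, np.float64(192.5)), (265, np.float64(191.5)), (268, np.float64(190.5)), (271, np.float64(189.5)), (274, np.float64(189.5)), (277, np.float64(188.5)), (280, np.float64(188.5)), (283, np.float64(188.5)), (286, np.float64(189.5)), (289, np.float64(189.5)), (292, np.float64(189.5)), (295, np.float64(191.5)), (298, np.float64(192.5)),
[... 517 characters left out ...]
, 94, 92, 109, 137, 144, 148, 149, 150, 150, 153, 150, 151, 149, 148, 140, 142, 130, 107, 97, 97, 97, 88]
278 [142, 145, 145, 141, 145, 145, 144, 145, 143, 148, 174, 206, 91, 14, 19, 20, 43, 98, 104, 118, 145, 148, 149, 153, 157, 156, 158, 161, 163, 159, 166, 161, 160, 136, 110, 112, 109, 98, 86, 92]
288 [151, 152, 150, 149, 151, 152, 147, 150, 151, 148, 152, 209, 163, 17, 16, 18, 23, 88, 112, 108, 142, 158, 158, 157, 162, 158, 158, 158, 162, 159, 162, 160, 159, 154, 155, 136, 139, 139, 134, 98]
298 [146, 144, 147, 147, 143, 144, 147, 146, 145, 143, 145, 149, 179, 217, 131, 18, 19, 22, 23, 91, 121, 127, 159, 161, 159, 173, 157, 156, 155, 158, 160, 160, 158, 158, 158, 159, 158, 156, 158, 157]
```

Call:
apply_moves:
  series: [0, 0, 0.05, 0, 0, 0, 0.1, 0, 0, 0, 0.15, 0, 0, 0, 0.2, 0, 0, 0, 0.2, 0, 0, 0, 0.2, 0]

```text
time_s: 18.5
ee_pos: [509.1, 219.3, 116.3]
ee_rot: [0.383, 3.118, 0.0]
force: [0.7, 0.4, 4.1]
grip_width: 0.335
finger_force: 60.9
```

```bash
python3 st.py
```

```text
[509.09 219.35 116.33] [0.7  0.4  4.14] [ 0.33  -0.238  0.048] [3.834e-01 3.118e+00 3.000e-04]
```

Call:
apply_moves:
  series: [0, 0, 0.05, 0, 0, 0, 0.1, 0, 0, 0, 0.15, 0, 0, 0, 0.15, 0, 0, 0, 0.15, 0]

```text
time_s: 19.0
ee_pos: [509.1, 219.3, 114.8]
ee_rot: [0.384, 3.118, 0.0]
force: [1.0, 1.2, 5.2]
grip_width: 0.337
finger_force: 61.0
```

Call:
apply_moves:
  series: [0, 0, 0.05, 0, 0, 0, 0.1, 0, 0, 0, 0.15, 0, 0, 0, 0.15, 0, 0, 0, 0.15, 0]

```text
time_s: 19.5
ee_pos: [509.1, 219.3, 113.3]
ee_rot: [0.384, 3.118, 0.0]
force: [0.1, 1.1, 4.7]
grip_width: 0.332
finger_force: 61.1
```

```bash
python3 st.py
```

```text
[509.05 219.27 113.28] [0.09 1.09 4.75] [ 0.457 -0.285  0.019] [0.3836 3.118  0.    ]
```

Call:
apply_moves:
  series: [0, 0.02, 0.05, 0, 0, 0.02, 0.1, 0, 0, 0.02, 0.1, 0, 0, 0.02, 0.1, 0]

```text
time_s: 19.9
ee_pos: [509.1, 219.4, 112.3]
ee_rot: [0.384, 3.118, -0.0]
force: [0.6, -0.7, 5.4]
grip_width: 0.333
finger_force: 61.1
```

Call:
apply_moves:
  series: [0, 0, 0.05, 0, 0, 0, 0.1, 0, 0, 0, 0.1, 0, 0, 0, 0.1, 0]

```text
time_s: 20.3
ee_pos: [509.2, 219.4, 111.7]
ee_rot: [0.384, 3.117, -0.0]
force: [-0.5, 0.3, 9.5]
grip_width: 0.337
finger_force: 61.6
```

```bash
python3 st.py
```

```text
[509.16 219.37 111.74] [-0.55  0.34  9.51] [ 0.128 -0.025 -0.033] [ 3.8360e-01  3.1175e+00 -1.0000e-04]
```

Call:
apply_moves:
  series: [0, 0, 0.05, 0, 0, 0, 0.05, 0, 0, 0, 0.05, 0]

```text
time_s: 20.6
ee_pos: [509.2, 219.4, 111.6]
ee_rot: [0.383, 3.117, 0.0]
force: [-0.4, 1.1, 12.2]
grip_width: 0.34
finger_force: 61.9
```

```bash
python3 st.py
```

```text
[509.24 219.41 111.57] [-0.38  1.07 12.21] [ 0.03   0.158 -0.015] [3.834e-01 3.117e+00 1.000e-04]
```

Call:
apply_moves:
  series: [0, 0, 0.04, 0, 0, 0, 0.07, 0, 0, 0, 0.07, 0, 0, 0, 0.07, 0]

```text
time_s: 21.0
ee_pos: [509.4, 219.4, 111.3]
ee_rot: [0.383, 3.116, 0.0]
force: [-0.9, 0.0, 15.8]
grip_width: 0.336
finger_force: 62.2
```

```bash
python3 avg.py
```

```text
[ 5.0938e+02  2.1945e+02  1.1134e+02 -1.5000e+00  4.0000e-01  1.6300e+01
 -5.2530e+01  4.0856e+02 -1.9110e+01  1.7400e+00  6.0000e-02] [2.000e-02 1.000e-02 1.000e-02 5.100e-01 5.500e-01 4.800e-01 3.207e+01
 3.186e+01 2.245e+01 3.000e-02 1.000e-02] 21.4
```

Call:
apply_moves:
  series: [0, 0, 0, 0, 0, 0, 0, 0, 0, 0, 0, 0, 0, 0, 0, 0, 0, 0, 0, 0, 0, 0, 0, 0, 0, 0, 0, 0, 0, 0, 0, 0, 0, 0, 0, 0, 0, 0, 0, 0, 0, 0, 0, 0, 0, 0, 0, 0, 0, 0, 0, 0, 0, 0, 0, 0]

```text
time_s: 22.8
ee_pos: [509.4, 219.4, 111.3]
ee_rot: [0.383, 3.116, 0.0]
force: [-1.4, 0.2, 16.0]
grip_width: 0.334
finger_force: 62.2
```

```bash
python3 st.py
```

```text
[509.38 219.45 111.33] [-1.37  0.23 16.02] [-0.027  0.393 -0.005] [3.8330e-01 3.1164e+00 4.0000e-04]
```

Call:
apply_moves:
  series: [0, 0, -0.1, 0, 0, 0, -0.3, 0, 0, 0, -0.5, 0, 0, 0, -0.7, 0, 0, 0, -0.9, 0, 0, 0, -1.1, 0, 0, 0, -1.3, 0, 0, 0, -1.5, 0, 0, 0, -1.7, 0, 0, 0, -2, 0, 0, 0, -3, 0, 0, 0, -5, 0, 0, 0, -8, 0, 0, 0, -8, 0, 0, 0, -8, 0]

```text
time_s: 24.3
ee_pos: [509.2, 219.5, 190.7]
ee_rot: [0.383, 3.117, 0.001]
force: [-0.1, -1.3, -3.3]
grip_width: 0.335
finger_force: 60.5
```

```bash
python3 foot.py w12 | tail -3; python3 st.py
```

```text
[(250, np.float64(183.5)), (253, np.float64(179.5)), (256, np.float64(175.5)), (259, np.float64(173.5)), (262, np.float64(171.5)), (265, np.float64(170.5)), (268, np.float64(169.5)), (271, np.float64(168.5)), (274, np.float64(167.5)), (277, np.float64(167.5)), (280, np.float64(167.5)), (283, np.float64(167.5)), (286, np.float64(167.5)), (289, np.float64(168.5)), (292, np.float64(169.5)), (295, np.float64(171.5)), (298, np.float64(172.5)), (301, np.float64(175.5)), (304, np.float64(178.5)), (307, np.float64(180.5)), (310, np.float64(187.5))]
front centre in tool (array([-1.1,  0.7]), 0.26)
back (510.5,220.2) in tool [-1.10593955  1.00128671  0.00169917]
[508.77 219.38 189.78] [-0.56  0.1  -3.05] [-0.02   0.021 -0.03 ] [-3.8350e-01 -3.1177e+00  3.0000e-04]
```

Call:
apply_moves:
  series: [-1.7, -4.5, 0, 0, -3.4, -9, 0, 0, -5.2, -13.5, 0, 0, -7, -18, 0, 0, -8.7, -22.6, 0, 0, -8.7, -22.6, 0, 0, -8.7, -22.6, 3, 0, -8.7, -22.6, 6, 0, -8.7, -22.6, 8.5, 0, -8.7, -22.6, 8.5, 0, -8.7, -22.6, 8.5, 0, -8.7, -22.6, 8.5, 0, -8.7, -22.6, 8.5, 0, -8.7, -22.6, 8.5, 0]

```text
time_s: 25.75
ee_pos: [539.1, -20.9, 106.0]
ee_rot: [0.383, 3.117, -0.0]
force: [-0.5, -1.1, -3.6]
grip_width: 0.336
finger_force: 60.7
```

Run:
```python
from h import *
s=env.observe(); print(s["ee_pos"],s["time_s"]); c,im=grab("w13"); Q=s["ee_pos"]
H,S,V=cv2.split(cv2.cvtColor(im,cv2.COLOR_BGR2HSV))
p=env.camera_params("wrist");T=p["tool_from_camera"];K=p["intrinsics"]
def tool(uv,zt):
    d=T[:3,:3]@np.linalg.solve(K,[*uv,1]); o=T[:3,3]; return (o+d*(zt-o[2])/d[2])[:2]
dark=(H<=13)&(S>125)&(V<118); P=[]
for u in range(225,335,5):
    r=np.where(dark[110:215,u])[0]
    if len(r): P.append((u,109.5+r[0]))
print(P); print("rest centre in tool",circ(np.array([tool(q,Q[2]-18) for q in P]),44))
st=(S<45)&(V>80); P=[]
for u in range(256,304,2):
    r=np.where(st[150:230,u])[0]
    if len(r): P.append((u,149.5+r[0]))
print(P); print("foot",circ(np.array([tool(q,64.4) for q in P]),24))
```

```text
[539.11863589 -20.87537505 106.03099261] 25.75
[(225, np.float64(195.5)), (230, np.float64(186.5)), (235, np.float64(179.5)), (240, np.float64(174.5)), (245, np.float64(169.5)), (250, np.float64(165.5)), (255, np.float64(163.5)), (260, np.float64(160.5)), (265, np.float64(159.5)), (270, np.float64(158.5)), (275, np.float64(157.5)), (280, np.float64(157.5)), (285, np.float64(157.5)), (290, np.float64(157.5)), (295, np.float64(158.5)), (300, np.float64(160.5)), (305, np.float64(161.5)), (310, np.float64(164.5)), (315, np.float64(167.5)), (320, np.float64(170.5)), (325, np.float64(175.5)), (330, np.float64(182.5))]
rest centre in tool (array([1.4, 2.6]), 0.63)
[(256, np.float64(210.5)), (258, np.float64(209.5)), (260, np.float64(207.5)), (262, np.float64(206.5)), (264, np.float64(205.5)), (266, np.float64(205.5)), (268, np.float64(204.5)), (270, np.float64(204.5)), (272, np.float64(203.5)), (274, np.float64(203.5)), (276, np.float64(202.5)), (278, np.float64(202.5)), (280, np.float64(202.5)), (282, np.float64(203.5)), (284, np.float64(203.5)), (286, np.float64(203.5)), (288, np.float64(203.5)), (290, np.float64(203.5)), (292, np.float64(204.5)), (294, np.float64(205.5)), (296, np.float64(206.5)), (298, np.float64(207.5)), (300, np.float64(208.5)), (302, np.float64(209.5))]
foot (array([-2.1,  0.8]), 0.21)
```

Call:
apply_moves:
  series: [0, 0.1, 1, 0, 0, 0.1, 2, 0, 0, 0.1, 2.7, 0, 0, 0.1, 3, 0, 0, 0.1, 3.2, 0, 0, 0.1, 3.2, 0, 0, 0.1, 3.2, 0]

```text
time_s: 26.5
ee_pos: [539.1, -20.0, 73.3]
ee_rot: [0.384, 3.118, -0.0]
force: [0.6, -0.6, -2.4]
grip_width: 0.335
finger_force: 61.0
```

```bash
python3 st.py
```

```text
[539.11 -19.97  73.26] [ 0.56 -0.55 -2.43] [0.006 0.013 0.055] [ 3.8360e-01  3.1177e+00 -1.0000e-04]
```

Call:
apply_moves:
  series: [0, 0, 0.05, 0, 0, 0, 0.1, 0, 0, 0, 0.1, 0, 0, 0, 0.1, 0]

```text
time_s: 26.9
ee_pos: [539.2, -20.0, 72.4]
ee_rot: [0.384, 3.117, -0.0]
force: [-0.3, 0.4, 1.2]
grip_width: 0.337
finger_force: 61.2
```

Call:
apply_moves:
  jaw: 6.0
  series: [0, 0, 0, 0, 0, 0, 0, 0, 0, 0, 0, 0, 0, 0, 0, 0, 0, 0, 0, 0]

```text
time_s: 27.4
ee_pos: [539.0, -19.9, 72.0]
ee_rot: [-0.384, -3.118, -0.0]
force: [0.1, -0.2, -1.1]
grip_width: 0.703
finger_force: 0.0
```

Call:
apply_moves:
  series: [0, 0, -2, 0, 0, 0, -6, 0, 0, 0, -12.8, 0, 0, 0, -12.8, 0, 0, 0, -12.8, 0, 0, 0, -12.8, 0, 0, 0, -12.8, 0, 0, 0, -12.8, 0]

```text
time_s: 28.2
ee_pos: [538.4, -19.8, 198.8]
ee_rot: [-0.383, -3.116, -0.0]
force: [-0.1, 0.4, -0.5]
grip_width: 0.701
finger_force: 0.0
```

Run:
```python
from h import *
s=env.observe(); print(s["ee_pos"],s["time_s"],s["grip_width"]); c,im=grab("w14"); H,S,V=cv2.split(cv2.cvtColor(im,cv2.COLOR_BGR2HSV))
w=(215,130,340,240)
steel=(S<45)&(V>80); h,P=hullpts(steel,c,19,w); k=h[:,1]<184; print("steel",h[:,0].min(),h[:,0].max(),h[:,1].min(),circ(P[k],24),circ(P[k]))
hl=(H>=12)&(H<=15)&(S>138)&(V>85)
for v in(190,200,210,220): x=np.where(hl[v,250:310])[0]+250; print(v,x.min(),x.max())
b=env.capture("top")[:,:,::-1]; a=cv2.imread("pics/top0.png"); cv2.imwrite("pics/top1.png",b)
d=cv2.absdiff(a,np.ascontiguousarray(b)).max(2)>50
for q in blobs(cv2.morphologyEx(d.astype(np.uint8),cv2.MORPH_OPEN,np.ones((3,3))),25): print(q)
```

```text
[538.42584046 -19.82825681 198.76858153] 28.2 0.7012205013033461
steel 255.0 303.0 164.0 (array([539.2, -19.1]), 0.24) (array([538.2, -19. ,  23.2]), 0.08)
190 268 291
200 263 295
210 258 298
220 251 300
([277.0, 131.4], [274, 129, 8, 7, 43])
([305.2, 150.7], [294, 139, 23, 23, 402])
([281.5, 148.9], [274, 145, 19, 9, 115])
([286.9, 205.3], [269, 184, 38, 43, 915])
([313.5, 209.1], [310, 201, 8, 17, 101])
([322.9, 208.5], [320, 203, 7, 12, 67])
([291.8, 208.2], [288, 204, 8, 9, 40])
([183.7, 220.7], [173, 210, 23, 22, 372])
([356.5, 249.3], [346, 239, 22, 21, 329])
([275.1, 264.4], [265, 254, 21, 21, 350])
([306.7, 279.5], [297, 270, 20, 20, 330])
([168.0, 415.4], [150, 409, 30, 11, 194])
([286.9, 415.2], [273, 410, 34, 10, 244])
```

Call:
apply_moves:
  series: [52, 43, -5, 0, 52, 43, -5, 0, 52, 43, -5, 0, 52, 43, -5, 0, 52, 43, -5, 0, 52, 43, -5, 0, 52, 43, -5, 0, 52, 43, -5, 0, 52, 43, -5, 0, 52, 43, -5, 0, 52, 43, -5, 0, 52, 43, -5, 0, 52, 43, -5, 0, 52, 43, -5, 0, 52, 43, -5, 0, 52, 43, -5, 0, 52, 43, -5, 0]

```text
time_s: 30.0
ee_pos: [139.1, 522.6, 249.7]
ee_rot: [-0.384, -3.118, 0.001]
force: [-0.3, 0.1, 0.1]
grip_width: 0.703
finger_force: 0.0
```

Run:
```python
from h import *
s=env.observe(); print(s["ee_pos"],s["time_s"])
for n in("top","scene"):
    b=np.ascontiguousarray(env.capture(n)[:,:,::-1]); a=cv2.imread(f"pics/{n}0.png"); cv2.imwrite(f"pics/{n}2.png",b)
    d=cv2.absdiff(a,b).max(2)>40
    print(n,blobs(cv2.morphologyEx(d.astype(np.uint8),cv2.MORPH_OPEN,np.ones((2,2))),8))
```

```text
[139.05447468 522.62533646 249.73874455] 30.0
top [([184.7, 221.6], [173, 211, 24, 22, 390]), ([357.5, 250.4], [347, 240, 22, 22, 351]), ([15.4, 418.4], [12, 417, 7, 3, 14])]
scene [([180.4, 100.0], [178, 98, 6, 5, 21]), ([149.5, 123.5], [148, 122, 4, 4, 10]), ([132.1, 134.1], [126, 130, 13, 9, 34]), ([299.3, 139.4], [289, 130, 21, 19, 303]), ([152.6, 141.4], [150, 139, 6, 6, 14]), ([142.5, 161.6], [139, 157, 8, 10, 24]), ([98.5, 169.5], [97, 168, 4, 4, 10]), ([130.1, 175.9], [128, 174, 5, 5, 11]), ([115.7, 194.1], [114, 192, 4, 5, 12]), ([100.3, 223.7], [98, 221, 6, 7, 19]), ([86.4, 238.3], [78, 229, 18, 18, 65]), ([77.1, 250.6], [76, 249, 3, 4, 9]), ([10.1, 258.1], [9, 257, 3, 3, 8]), ([198.2, 266.5], [187, 256, 23, 23, 420]), ([3.1, 264.9], [0, 262, 7, 7, 15]), ([32.3, 300.0], [0, 268, 69, 57, 273])]
```

Only the back moved, from the table into the die; the press is back in its rest and nothing else changed. Handing in.

```bash
python3 -c "
from bench import env
print(env.sign_off())"
```

```text
the job is handed in; nothing more can be done
None
```

The badge is made up: the larger back lies in the front, held on the stop at about 19 N for over 1.5 s, the press stands in its rest again, nothing else moved, and the job is handed in at about 30 s.

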